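# Put the sampling kit away in its foam nests

## Robot

A 6-joint arm with a two-finger parallel gripper is mounted at the origin on a cart in front of the work surface, level with it; the furniture and walls round the work are solid. World frame = base frame: x ahead of the robot, y to its left, z up, the work surface at z = 0. Lengths are in m, angles in rad, forces in N, time in s.
With the tool pointing down it reaches from about 0.25 to 0.725 m from the base axis. Payload 4 kg.
Tool frame: the origin (TCP) lies on the centre line of the jaws, within the pads' length; the fingertips stand 14 mm ahead of it and the grasp point (between the pads) lies 5 mm behind it; z points along the fingers, x is the direction in which the jaws open and shut, and the axes are right-handed (so a half turn about z gives the same grasp; the last joint's range is limited). The gripper opens to 85 mm and grips with 20 to 120 N. Pads are 22 mm wide; open, the fingers measure 114 mm over their backs; the gripper's body (76 mm by 85 mm) begins 54 mm behind the grasp point. The pads swing forward as they close: fully open they stand 13 mm farther back than shut.
Start: joints at [1.318, 0.241, 0.005, 1.335, 0, 1.571], TCP at [0.125, 0.484, 0.245] pointing down, gripper open.
Joint ranges: [-2.72, 2.72], [-1.05, 1.87], [-1.09, 1.28], [-1.99, 2.15], [-1.42, 1.44], [-3.14, 3.14]. Speed limits (rad/s): [2.79, 2.79, 3.14, 3.14, 3.14, 3.14].

## Interface

Orientations are given as a unit quaternion [x, y, z, w].
In Python, from workcell import bot gives the robot as it stands.
- The arm moves only by the tool play_rows, never from a script. Its argument "motion" is a list of rows, each an object with "fingers": the closure, from -1 (fully open) to 1 (shut), so that 0 is half open; "translation": the shift along the tool's x, y, z in cm, a list of three; "roll": the turn about the tool's z in degrees. A call has 1 to 20 rows; each row is the pose to reach, as a shift and turn from the pose commanded when the call began, along the tool's axes at that moment; what a row does not reach only later rows make up. A row lasts 1/12 s, in which the tool goes at most 41.7 mm and 7.16 degrees, less where a joint would pass 70% of its speed; a pose out of reach is approached as far as the arm can. A call with a gripper value outside its range is refused whole. The fingers move at their own pace and stop on an object; the grip force is fixed at half the most. Time passes only in rows, so rows that repeat a pose let the fingers close. It gives the time, the measured TCP pose, the force and the opening at its end, in the units of the state.
- bot.get_obs(): the state, without advancing time (a new reading comes with each control period).
- bot.camera(name): name is "side" or "top"; returns a dict with "pixels" (384x512x3 uint8, red, green, blue), "intrinsics" (3x3 intrinsics, pixels), "world_to_cam" (4x4, takes a point from world to camera coordinates). Camera axes: x right, y down, z forward; pixel columns grow to the right and rows downward; lengths in m; the calibration is good to about 2 mm. A picture is of the moment at which its call begins. There is no depth.
- bot.job_done(): hands the job in, once; it reports no verdict.
The state is a dict: "clock": time; "joint_pos": joint angles; "joint_vel": joint speeds; "tau": joint torques, N m; "eef_pos": TCP position; "tool_rot": TCP orientation; "ft_force": force on the tool from outside, world axes, zero at the start; "ft_torque": the same for the moment, N m; "grip_width": finger opening in m.
Only numpy, scipy, OpenCV 4.12 (cv2) and the standard library are available. Lean on these libraries where they do the work, as an engineer would, in place of code of your own. Each camera call takes 0.05 s, during which the arm holds its last target. There are 200 camera calls.

## Task

Put the four loose pieces of the sampling kit away, each in the dark foam nest whose cut-out fits it: the amber dropper bottle in the wide round recess, the small measuring cylinder in the middle-sized round recess, the sample vial in the small hole, and the marker pen lying in the long groove. Stand the bottle, the cylinder and the vial upright on the floor of their recesses; the vial's hole is snug, so press it fully home. Leave the white funnel and the little card box where they stand.

Things in the scene. Friction and masses are not known exactly. Their poses are not given: they have to be found in the camera images.
- dropper_bottle_mid (a point): Amber glass dropper bottle, dark teat, standing; 52 mm across, 140 mm tall, one rigid whole, 0.12 kg. Point on its axis half-way up, 70 mm above its underside; z up. The wide body reaches to 85 mm; from 88 to 105 mm above the underside is the dropper's collar, 21 mm across, above it the teat, 16 mm across. Lift it by collar or teat: the body is too low for a gripper from above.
- small_cylinder_mid (a point): Small glass measuring cylinder, standing upright; round foot 36 mm across and 6 mm thick, tube 19.6 mm across, 106 mm tall. The point is on its axis half-way up, 53 mm above its underside; z up. Take it by the tube. 0.035 kg. Its yaw does not matter.
- sample_vial_mid (a point): Sample vial with pale yellow content and a black screw cap, standing upright; a rigid cylinder 23 mm across and 52 mm tall. The point is on its axis half-way up, 26 mm above its underside; z up. 0.02 kg. Its yaw does not matter.
- pen_mid (a point): Marker pen with a yellow band, lying flat; 116 mm long, 11 mm wide, 10 mm high. The point is at its centre, 5 mm above its underside; its length lies along the y axis, z up. Either end may lie either way. 0.012 kg.
- nest_bottle: Fixed square dark foam block, 90 x 90 mm, 18 mm high, with one wide round recess, 62 mm across with a 4 mm bevel round the mouth: nest of the dropper bottle. Origin at the centre of the block's underside, on the table, under the middle of the recess; z up. The recess floor (lighter grey) is 6 mm and the top 18 mm above the origin.
- nest_cylinder: Fixed square dark foam block, 74 x 74 mm, 18 mm high, with one middle-sized round recess, 46 mm across with a 4 mm bevel round the mouth: nest of the measuring cylinder. Origin at the centre of the underside, under the middle of the recess; z up. The recess floor is 6 mm and the top 18 mm above the origin.
- nest_vial: Fixed dark foam block, 60 x 60 mm, 24 mm high, with one small hole, 31 mm across plus a 4 mm bevel: nest of the vial. Inside, four springy foam lips, flared toward the mouth, leave a 21 mm gap; each gives up to 5 mm; pushing the vial in takes about 5 to 10 N. Origin: centre of the underside, below the hole; z up. Hole floor 6 mm, top 24 mm above it: a vial fully home stands on the floor, 34 mm of it sticking out.
- nest_pen: Fixed oblong dark foam block, 144 x 70 mm, 16 mm high: nest of the pen. A groove 128 mm long and 22 mm wide runs along its x axis, crossed in the middle by a finger gap 50 mm wide (along x) over the block's full width, as deep as the groove. Origin: centre of the underside, below the groove's middle; z up. Floor of groove and gap 6 mm, top 16 mm above it.
- funnel: Bystander: white plastic funnel standing on its rim, spout up, 69 mm across and 94 mm tall. Origin at the centre of its underside. Leave it alone.
- card_box: Bystander: little blue and white card box, 70 x 70 mm and 32 mm high. Origin at the centre of its underside. Leave it alone.
Mind the look-alikes: they are no part of the job. Of the things that look like the part that bears sample_vial_mid, the smallest one is meant.

How it is judged:
By the outcome, as a careful person would: the job done as asked, in the order asked, and still so for the second after the job is handed in, with the robot touching nothing.
It also fails if it takes over 106 s, if anything falls off the work surface, if the arm or the gripper's body presses on something with over 40 N, if the wrist force passes 120 N, or if a joint passes its speed limit or range.

## Working session

There is one attempt and no reset: what is moved stays moved. The work goes in short steps, Python scripts to look and compute and a tool call to move; the robot and the scene stay as the last step left them, time stands still between calls to the robot, and variables do not carry over. Pictures are saved under pics/ and viewed, about 12 in all and at most 16, crops included, and the job is handed in when it is done.

Besides the shell and the picture viewer there is one more tool, called after "Emit:" in YAML: its name, and indented under it one key for each argument. play_rows: Moves the arm, as the interface text tells. Its arguments: {"type":"object","properties":{"motion":{"type":"array","items":{"type":"object","properties":{"fingers":{"type":"number"},"translation":{"type":"array","items":{"type":"number"}},"roll":{"type":"number"}}}}},"required":["motion"]}

```bash
mkdir -p pics; cat > h.py <<'E'
import numpy as np, cv2
from workcell import bot
def snap(name,fn=None):
    c=bot.camera(name)
    np.savez(f'/tmp/{name}.npz',K=c["intrinsics"],T=c["world_to_cam"],p=c["pixels"])
    if fn: cv2.imwrite(f'pics/{fn}.png',cv2.cvtColor(c["pixels"],cv2.COLOR_RGB2BGR))
    return c
def cam(name): return np.load(f'/tmp/{name}.npz')
def ray(c,u,v,z):
    K,T=np.array(c["K"]),np.array(c["T"]); R,t=T[:3,:3],T[:3,3]
    o=-R.T@t; d=R.T@np.linalg.inv(K)@np.array([u,v,1.]); return o+d*(z-o[2])/d[2]
def proj(c,p):
    q=np.array(c["T"])@np.append(p,1); q=np.array(c["K"])@q[:3]; return q[:2]/q[2]
E
python3 - <<'E'
from h import *
for n in("side","top"):
    snap(n,n+"0"); c=cam(n); print(n,c["K"].round(1).tolist(),(-c["T"][:3,:3].T@c["T"][:3,3]).round(3),c["T"][:3,:3].round(3).tolist())
print(bot.get_obs())
E
```

```text
side [[438.0, 0.0, 254.9], [0.0, 438.0, 192.4], [0.0, 0.0, 1.0]] [ 0.174 -0.551  0.791] [[0.845, -0.535, -0.015], [-0.386, -0.59, -0.709], [0.37, 0.605, -0.705]]
top [[349.5, 0.0, 258.2], [0.0, 349.5, 189.7], [0.0, 0.0, 1.0]] [0.374 0.083 0.987] [[0.005, -1.0, -0.004], [-0.985, -0.005, -0.171], [0.171, 0.005, -0.985]]
{'clock': 0.1, 'joint_pos': array([1.31798524e+00, 2.41324810e-01, 3.84903454e-03, 1.33517643e+00,
       1.14566417e-05, 1.57078177e+00]), 'joint_vel': array([-0.00138811, -0.00241643,  0.00303392,  0.00087883,  0.00099238,
       -0.00205356]), 'tau': array([-4.73719956e-04, -3.73137939e+01,  2.53009182e+01,  1.08301968e-02,
       -1.28752063e-04,  2.38042205e-06]), 'eef_pos': array([0.12492633, 0.48358946, 0.24450456]), 'tool_rot': array([ 7.90604680e-01,  6.12326203e-01, -7.37147708e-04,  5.63661021e-04]), 'ft_force': array([ 0.63769477,  0.07286676, -0.08037839]), 'ft_torque': array([-0.01819624,  0.04076574, -0.02561929]), 'grip_width': 0.08575654626271494}
```

View pics/top0.png

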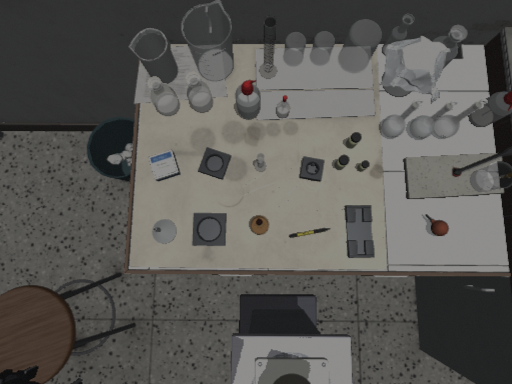

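View pics/side0.png

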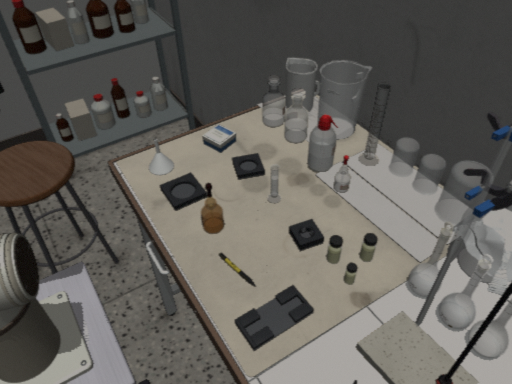

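Top view: bottle (259,224), cylinder (261,162), pen (309,233), nests at (209,229), (214,163), (312,169), (360,231). Three vials stand at (355,140), (343,162) and (364,166); the last is the smallest. Next I'll enlarge both views.

```bash
python3 - <<'E'
from h import *
def crop(n,x0,y0,x1,y1,s,fn):
    p=cam(n)["p"][y0:y1,x0:x1,::-1]
    im=cv2.resize(p,None,fx=s,fy=s,interpolation=cv2.INTER_CUBIC)
    im=cv2.convertScaleAbs(im,alpha=1.5)
    for x in range(x0-x0%20+20,x1,20): cv2.line(im,(int((x-x0+.5)*s),0),(int((x-x0+.5)*s),6),(0,0,255),1); cv2.putText(im,str(x),(int((x-x0)*s)-10,16),0,.35,(0,0,255))
    for y in range(y0-y0%20+20,y1,20): cv2.line(im,(0,int((y-y0+.5)*s)),(6,int((y-y0+.5)*s)),(0,0,255),1); cv2.putText(im,str(y),(8,int((y-y0)*s)+5),0,.35,(0,0,255))
    cv2.imwrite(f'pics/{fn}.png',im)
crop("top",185,125,385,270,4,"topc")
crop("side",155,140,390,355,2.75,"sidec")
E
```

```text
(no output)
```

View pics/topc.png

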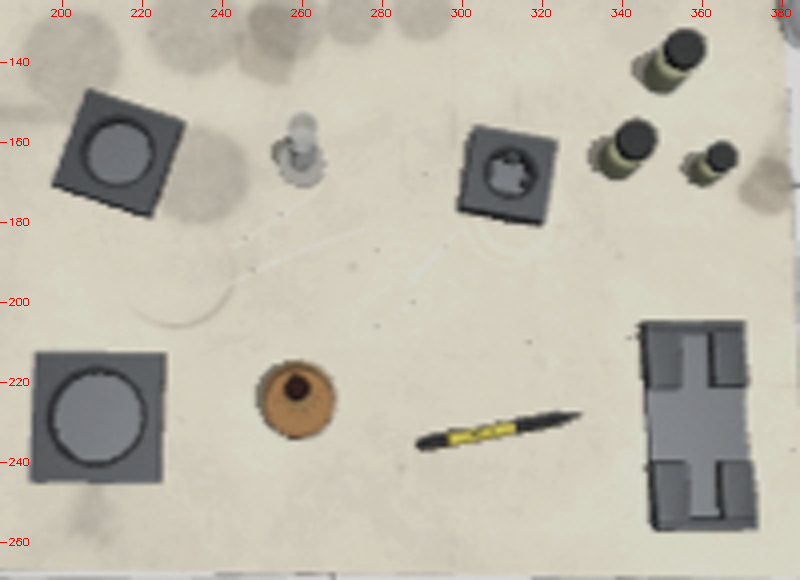

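View pics/sidec.png

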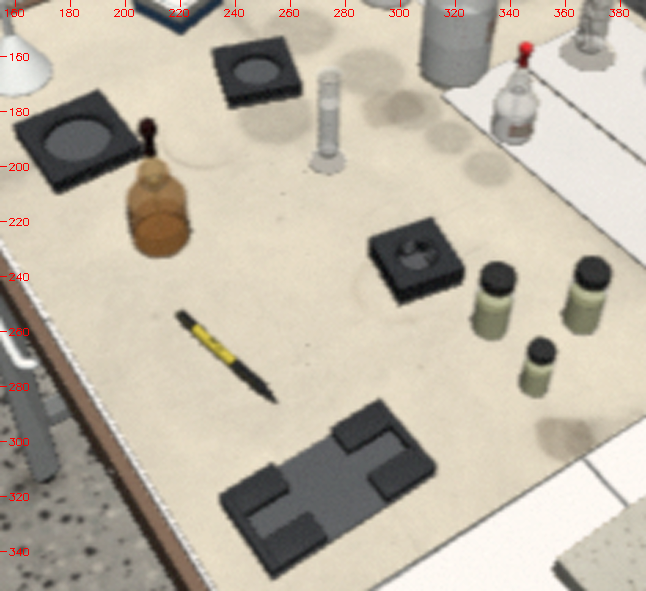

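```bash
python3 - <<'E'
from h import *
t,s=cam("top"),cam("side")
T=lambda x,y,z: ray(t,(x+.5)/4-.5+185,(y+.5)/4-.5+125,z)[:2]
S=lambda x,y,z: ray(s,(x+.5)/2.75-.5+155,(y+.5)/2.75-.5+140,z)[:2]
f=lambda n,*a: print(n,*[np.round(x,4) for x in a])
f("nestC",T(118,152,.018),S(257,71,.018),np.mean([T(*p,.018) for p in[(90,89),(186,123),(152,217),(52,185)]],0))
f("nestB",T(97,417,.018),S(79,140,.018),np.mean([T(*p,.018) for p in[(37,352),(166,353),(162,482),(30,481)]],0))
f("nestV",T(510,172,.024),S(417,254,.024),np.mean([T(*p,.024) for p in[(477,125),(557,142),(543,224),(459,211)]],0))
P=[T(*p,.016) for p in[(641,322),(746,321),(757,527),(653,529)]]
Q=[S(*p,.016) for p in[(220,493),(380,402),(435,461),(273,565)]]
f("nestP",np.mean(P,0),np.mean(Q,0)); f(" dirs",P[0]-P[3],P[1]-P[2],Q[1]-Q[0],Q[2]-Q[3])
f("bottle",T(297,385,.14),T(296,399,.083),S(148,125,.136))
f("cyl",T(302,123,.106),T(299,168,.003),S(330,76,.106),S(327,160,.004))
f("vial",T(721,157,.052),S(541,346,.052))
a=[T(416,444,.005),T(582,414,.005)];b=[S(180,316,.005),S(273,400,.005)]
f("pen",np.mean(a,0),np.mean(b,0),a[1]-a[0],b[1]-b[0])
E
```

```text
nestC [0.62   0.2143] [0.6195 0.2087] [0.6192 0.2128]
nestB [0.4318 0.2237] [0.4326 0.217 ] [0.4321 0.2225]
nestV [ 0.6052 -0.0639] [ 0.6063 -0.0645] [ 0.6028 -0.0632]
nestP [ 0.4296 -0.1919] [ 0.4325 -0.1914]
 dirs [0.142  0.0029] [0.1414 0.0004] [ 0.1391 -0.0004] [0.1402 0.0034]
bottle [0.4445 0.0855] [0.4401 0.0862] [0.446  0.0851]
cyl [0.6176 0.0831] [0.6125 0.0851] [0.6175 0.0823] [0.6163 0.0824]
vial [ 0.6096 -0.2047] [ 0.6137 -0.2034]
pen [ 0.4257 -0.0554] [ 0.427  -0.0543] [ 0.0214 -0.1162] [ 0.0208 -0.1084]
```

Emit:
play_rows:
  motion:
    - {"fingers":-0.2,"translation":[-30.6,40.9,5.5],"roll":-14.5}
    - {"fingers":-0.2,"translation":[-30.6,40.9,5.5],"roll":-14.5}
    - {"fingers":-0.2,"translation":[-30.6,40.9,5.5],"roll":-14.5}
    - {"fingers":-0.2,"translation":[-30.6,40.9,5.5],"roll":-14.5}
    - {"fingers":-0.2,"translation":[-30.6,40.9,5.5],"roll":-14.5}
    - {"fingers":-0.2,"translation":[-30.6,40.9,5.5],"roll":-14.5}
    - {"fingers":-0.2,"translation":[-30.6,40.9,5.5],"roll":-14.5}
    - {"fingers":-0.2,"translation":[-30.6,40.9,5.5],"roll":-14.5}
    - {"fingers":-0.2,"translation":[-30.6,40.9,5.5],"roll":-14.5}
    - {"fingers":-0.2,"translation":[-30.6,40.9,5.5],"roll":-14.5}
    - {"fingers":-0.2,"translation":[-30.6,40.9,5.5],"roll":-14.5}
    - {"fingers":-0.2,"translation":[-30.6,40.9,5.5],"roll":-14.5}
    - {"fingers":-0.2,"translation":[-30.6,40.9,5.5],"roll":-14.5}
    - {"fingers":-0.2,"translation":[-30.6,40.9,5.5],"roll":-14.5}
    - {"fingers":-0.2,"translation":[-30.6,40.9,5.5],"roll":-14.5}
    - {"fingers":-0.2,"translation":[-30.6,40.9,5.5],"roll":-14.5}
    - {"fingers":-0.2,"translation":[-30.6,40.9,5.5],"roll":-14.5}
    - {"fingers":-0.2,"translation":[-30.6,40.9,5.5],"roll":-14.5}

```text
clock: 1.6
eef_pos: [0.4439, 0.0866, 0.1905]
tool_rot: [0.706, 0.708, 0.0, -0.0]
ft_force: [-0.1, -0.2, 0.1]
grip_width: 0.0513
```

Emit:
play_rows:
  motion:
    - {"fingers":-0.2,"translation":[0,0,3]}
    - {"fingers":-0.2,"translation":[0,0,6]}
    - {"fingers":-0.2,"translation":[0,0,8]}
    - {"fingers":-0.2,"translation":[0,0,8.7]}
    - {"fingers":-0.2,"translation":[0,0,8.7]}
    - {"fingers":1,"translation":[0,0,8.7]}
    - {"fingers":1,"translation":[0,0,8.7]}
    - {"fingers":1,"translation":[0,0,8.7]}
    - {"fingers":1,"translation":[0,0,8.7]}
    - {"fingers":1,"translation":[0,0,8.7]}
    - {"fingers":1,"translation":[0,0,8.7]}
    - {"fingers":1,"translation":[0,0,8.7]}

```text
schema error: expected keys fingers, translation, roll
```

Emit:
play_rows:
  motion:
    - {"fingers":-0.2,"translation":[0,0,3],"roll":0}
    - {"fingers":-0.2,"translation":[0,0,6],"roll":0}
    - {"fingers":-0.2,"translation":[0,0,8],"roll":0}
    - {"fingers":-0.2,"translation":[0,0,8.7],"roll":0}
    - {"fingers":-0.2,"translation":[0,0,8.7],"roll":0}
    - {"fingers":1,"translation":[0,0,8.7],"roll":0}
    - {"fingers":1,"translation":[0,0,8.7],"roll":0}
    - {"fingers":1,"translation":[0,0,8.7],"roll":0}
    - {"fingers":1,"translation":[0,0,8.7],"roll":0}
    - {"fingers":1,"translation":[0,0,8.7],"roll":0}
    - {"fingers":1,"translation":[0,0,8.7],"roll":0}
    - {"fingers":1,"translation":[0,0,8.7],"roll":0}

```text
clock: 2.6
eef_pos: [0.446, 0.0851, 0.1052]
tool_rot: [0.707, 0.707, 0.001, 0.002]
ft_force: [-0.8, -1.2, 6.1]
grip_width: 0.014
```

```bash
python3 - <<'E'
from h import *
snap("side");snap("top")
a=cam("side")["p"][120:250,130:290,::-1]; b=cam("top")["p"][150:280,190:350,::-1]
cv2.imwrite('pics/g1.png',cv2.convertScaleAbs(cv2.resize(np.hstack([a,b]),None,fx=2.5,fy=2.5,interpolation=2),alpha=1.5))
o=bot.get_obs();print(o["eef_pos"],o["ft_force"],o["grip_width"])
E
```

```text
[0.44595617 0.08510692 0.10519885] [-0.38599047 -1.69457302  5.26589615] 0.01378675598592378
```

View pics/g1.png

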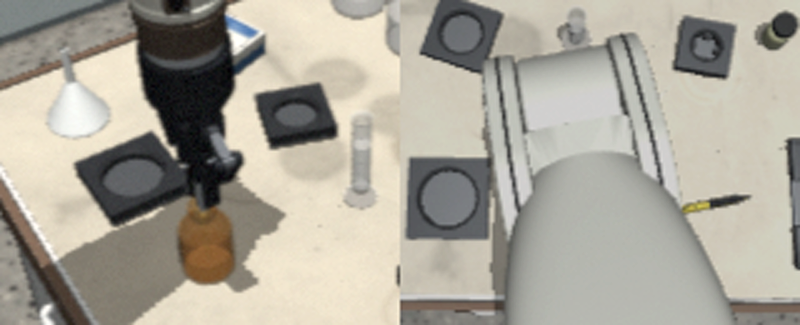

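The gripper has closed on the dropper in both views. I'll lift and carry.

Emit:
play_rows:
  motion:
    - {"fingers":1,"translation":[0,0,-1],"roll":0}
    - {"fingers":1,"translation":[0,0,-2.5],"roll":0}
    - {"fingers":1,"translation":[0,0,-4.5],"roll":0}
    - {"fingers":1,"translation":[2,-0.2,-5],"roll":0}
    - {"fingers":1,"translation":[4.5,-0.5,-5],"roll":0}
    - {"fingers":1,"translation":[7,-0.7,-5],"roll":0}
    - {"fingers":1,"translation":[9.5,-0.9,-5],"roll":0}
    - {"fingers":1,"translation":[11.5,-1.1,-5],"roll":0}
    - {"fingers":1,"translation":[13,-1.2,-5],"roll":0}
    - {"fingers":1,"translation":[13.6,-1.2,-5],"roll":0}
    - {"fingers":1,"translation":[13.6,-1.2,-5],"roll":0}
    - {"fingers":1,"translation":[13.6,-1.2,-5],"roll":0}
    - {"fingers":1,"translation":[13.6,-1.2,-5],"roll":0}

```text
clock: 3.78
eef_pos: [0.4325, 0.2207, 0.1534]
tool_rot: [0.707, 0.707, -0.0, 0.0]
ft_force: [-0.4, -0.4, -1.1]
grip_width: 0.0135
```

```bash
python3 - <<'E'
from h import *
snap("side");snap("top")
a=cam("side")["p"][100:250,100:260,::-1]; b=cam("top")["p"][150:300,130:290,::-1]
cv2.imwrite('pics/g2.png',cv2.convertScaleAbs(cv2.resize(np.hstack([a,b]),None,fx=2.5,fy=2.5,interpolation=2),alpha=1.5))
o=bot.get_obs();print(o["eef_pos"],o["ft_force"],o["grip_width"])
E
```

```text
[0.43253862 0.22057336 0.15334629] [-0.70140493 -0.46534103 -1.01173242] 0.013520393936415733
```

View pics/g2.png

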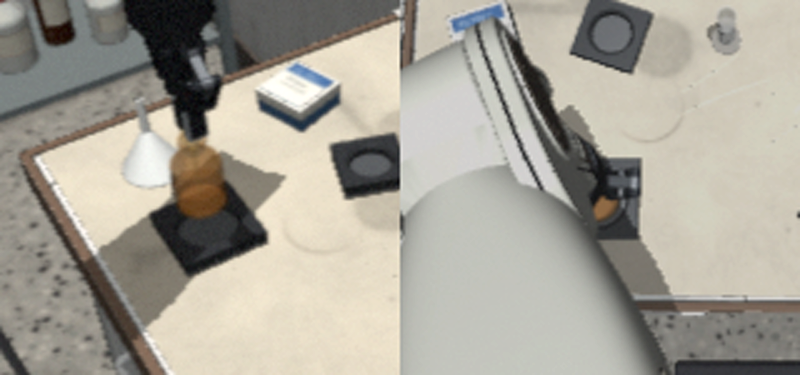

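```bash
python3 - <<'E'
from h import *
s=cam("side")
for z in(.046,.05,.054): print(z,ray(s,202/2.5+100,199/2.5+100,z))
print([proj(s,[.432,.2205,z])*2.5-250 for z in (.018,.05,.12)])
E
```

```text
0.046 [0.43483132 0.22826659 0.046     ]
0.05 [0.4334291  0.22408037 0.05      ]
0.054 [0.43202687 0.21989416 0.054     ]
[array([206.50730813, 224.65792548]), array([202.25420825, 201.60832725]), array([192.30466107, 147.68693542])]
```

Emit:
play_rows:
  motion:
    - {"fingers":1,"translation":[0,0,1.5],"roll":0}
    - {"fingers":1,"translation":[0,0,3],"roll":0}
    - {"fingers":1,"translation":[0,0,3.7],"roll":0}
    - {"fingers":1,"translation":[0,0,4.1],"roll":0}
    - {"fingers":1,"translation":[0,0,4.2],"roll":0}
    - {"fingers":1,"translation":[0,0,4.2],"roll":0}
    - {"fingers":1,"translation":[0,0,4.2],"roll":0}

```text
clock: 4.47
eef_pos: [0.4329, 0.2215, 0.1118]
tool_rot: [0.707, 0.707, 0.0, 0.0]
ft_force: [0.1, -0.4, -1.0]
grip_width: 0.0137
```

Emit:
play_rows:
  motion:
    - {"fingers":1,"translation":[0,0,0.1],"roll":0}
    - {"fingers":1,"translation":[0,0,0.2],"roll":0}
    - {"fingers":1,"translation":[0,0,0.3],"roll":0}
    - {"fingers":1,"translation":[0,0,0.3],"roll":0}

```text
clock: 4.8
eef_pos: [0.4335, 0.2223, 0.1112]
tool_rot: [0.707, 0.707, 0.002, 0.001]
ft_force: [-4.6, -1.0, 15.1]
grip_width: 0.0136
```

Emit:
play_rows:
  motion:
    - {"fingers":1,"translation":[0,0,-0.3],"roll":0}
    - {"fingers":-0.2,"translation":[0,0,-0.3],"roll":0}
    - {"fingers":-0.2,"translation":[0,0,-0.3],"roll":0}
    - {"fingers":-0.2,"translation":[0,0,-0.3],"roll":0}
    - {"fingers":-0.2,"translation":[0,0,-0.3],"roll":0}
    - {"fingers":-0.2,"translation":[0,0,-0.3],"roll":0}
    - {"fingers":-0.2,"translation":[0,0,-1.5],"roll":0}
    - {"fingers":-0.2,"translation":[0,0,-3.5],"roll":0}
    - {"fingers":-0.2,"translation":[0,0,-6],"roll":0}
    - {"fingers":-0.2,"translation":[0,0,-8],"roll":0}
    - {"fingers":-0.2,"translation":[0,0,-8],"roll":0}

```text
clock: 5.72
eef_pos: [0.4348, 0.2228, 0.1924]
tool_rot: [0.707, 0.707, 0.004, 0.001]
ft_force: [0.5, -0.1, 0.5]
grip_width: 0.0509
```

Emit:
play_rows:
  motion:
    - {"fingers":-0.2,"translation":[-13.8,18.4,1.5],"roll":0}
    - {"fingers":-0.2,"translation":[-13.8,18.4,1.5],"roll":0}
    - {"fingers":-0.2,"translation":[-13.8,18.4,1.5],"roll":0}
    - {"fingers":-0.2,"translation":[-13.8,18.4,1.5],"roll":0}
    - {"fingers":-0.2,"translation":[-13.8,18.4,1.5],"roll":0}
    - {"fingers":-0.2,"translation":[-13.8,18.4,1.5],"roll":0}
    - {"fingers":-0.2,"translation":[-13.8,18.4,1.5],"roll":0}
    - {"fingers":-0.2,"translation":[-13.8,18.4,1.5],"roll":0}
    - {"fingers":-0.2,"translation":[-13.8,18.4,1.5],"roll":0}
    - {"fingers":-0.2,"translation":[-13.8,18.4,1.5],"roll":0}

```text
clock: 6.55
eef_pos: [0.6154, 0.0845, 0.173]
tool_rot: [0.707, 0.708, -0.0, -0.0]
ft_force: [0.0, 0.0, 0.2]
grip_width: 0.0515
```

```bash
python3 - <<'E'
from h import *
snap("side");snap("top")
a=cam("side")["p"][120:270,140:300,::-1]; b=cam("top")["p"][130:280,170:330,::-1]
cv2.imwrite('pics/g3.png',cv2.convertScaleAbs(cv2.resize(np.hstack([a,b]),None,fx=2.5,fy=2.5,interpolation=2),alpha=1.5))
o=bot.get_obs();print(o["eef_pos"],o["ft_force"],o["grip_width"])
E
```

```text
[0.61568325 0.08469109 0.17358889] [ 0.36051634 -0.93364536  1.14053432] 0.05133411052331086
```

View pics/g3.png

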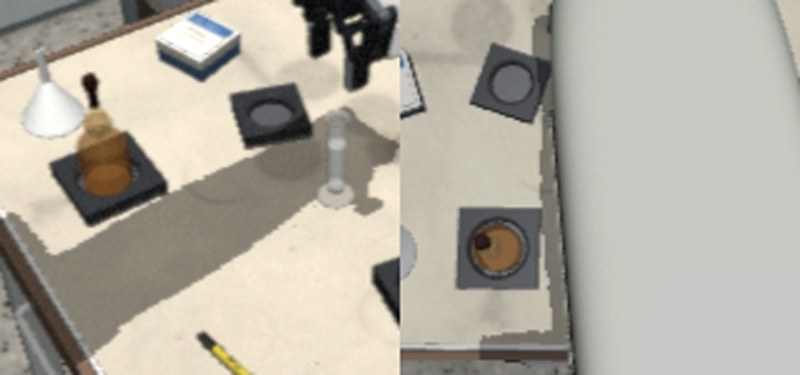

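The bottle stands upright in its recess (top crop (498,248), concentric with the hole). The cylinder is next.

Emit:
play_rows:
  motion:
    - {"fingers":-0.2,"translation":[-0.1,0.1,3],"roll":0}
    - {"fingers":-0.2,"translation":[-0.1,0.1,6],"roll":0}
    - {"fingers":-0.2,"translation":[-0.1,0.1,8.5],"roll":0}
    - {"fingers":-0.2,"translation":[-0.1,0.1,10],"roll":0}
    - {"fingers":-0.2,"translation":[-0.1,0.1,10.3],"roll":0}
    - {"fingers":-0.2,"translation":[-0.1,0.1,10.3],"roll":0}
    - {"fingers":1,"translation":[-0.1,0.1,10.3],"roll":0}
    - {"fingers":1,"translation":[-0.1,0.1,10.3],"roll":0}
    - {"fingers":1,"translation":[-0.1,0.1,10.3],"roll":0}
    - {"fingers":1,"translation":[-0.1,0.1,10.3],"roll":0}
    - {"fingers":1,"translation":[-0.1,0.1,10.3],"roll":0}
    - {"fingers":1,"translation":[-0.1,0.1,10.3],"roll":0}

```text
clock: 7.65
eef_pos: [0.6188, 0.0829, 0.0723]
tool_rot: [0.707, 0.707, 0.002, 0.001]
ft_force: [-0.2, -0.1, 6.3]
grip_width: 0.0183
```

Emit:
play_rows:
  motion:
    - {"fingers":1,"translation":[0,0,-1],"roll":0}
    - {"fingers":1,"translation":[0,0,-2.5],"roll":0}
    - {"fingers":1,"translation":[0,0,-4.5],"roll":0}
    - {"fingers":1,"translation":[2,0.1,-5],"roll":0}
    - {"fingers":1,"translation":[4.5,0.2,-5],"roll":0}
    - {"fingers":1,"translation":[7,0.2,-5],"roll":0}
    - {"fingers":1,"translation":[9.5,0.2,-5],"roll":0}
    - {"fingers":1,"translation":[11.5,0.2,-5],"roll":0}
    - {"fingers":1,"translation":[12.6,0.2,-5],"roll":0}
    - {"fingers":1,"translation":[12.9,0.2,-5],"roll":0}
    - {"fingers":1,"translation":[12.9,0.2,-5],"roll":0}
    - {"fingers":1,"translation":[12.9,0.2,-5],"roll":0}
    - {"fingers":1,"translation":[12.9,0.2,-5],"roll":0}

```text
clock: 8.73
eef_pos: [0.6195, 0.2101, 0.1203]
tool_rot: [0.708, 0.707, -0.0, 0.0]
ft_force: [0.3, -0.4, -0.2]
grip_width: 0.018
```

```bash
python3 - <<'E'
from h import *
snap("side");snap("top")
a=cam("side")["p"][100:220,170:300,::-1]; b=cam("top")["p"][110:230,150:280,::-1]
cv2.imwrite('pics/g4.png',cv2.convertScaleAbs(cv2.resize(np.hstack([a,b]),None,fx=3,fy=3,interpolation=2),alpha=1.5))
o=bot.get_obs();print(o["eef_pos"],o["ft_force"],o["grip_width"])
s=cam("side")
print([(proj(s,[.6195,.2115,z])-[170,100])*3 for z in (.018,.05,.1,.15)])
E
```

```text
[0.61962153 0.21021912 0.12036428] [ 0.99823928  0.14485617 -0.75660237] 0.017722109338915423
[array([232.75688927, 194.72452798]), array([231.76458754, 167.13677292]), array([230.13365306, 121.79389065]), array([228.39612771,  73.48759225])]
```

View pics/g4.png

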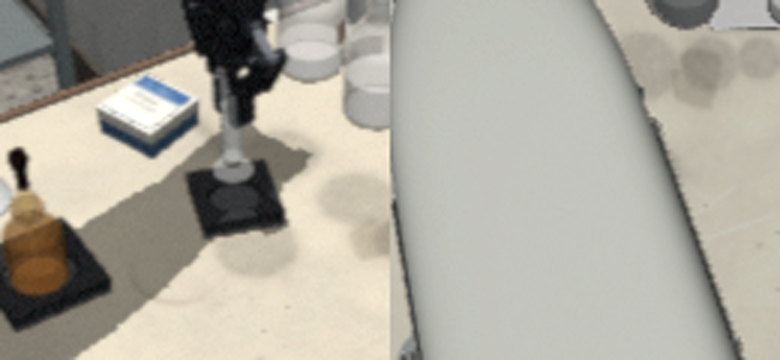

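The cylinder hangs upright over its nest (foot (235,167), mouth (236,199) in the crop). Lowering it.

Emit:
play_rows:
  motion:
    - {"fingers":1,"translation":[0,0,1.5],"roll":0}
    - {"fingers":1,"translation":[0,0,3],"roll":0}
    - {"fingers":1,"translation":[0,0,3.7],"roll":0}
    - {"fingers":1,"translation":[0,0,4.1],"roll":0}
    - {"fingers":1,"translation":[0,0,4.2],"roll":0}
    - {"fingers":1,"translation":[0,0,4.3],"roll":0}
    - {"fingers":1,"translation":[0,0,4.3],"roll":0}
    - {"fingers":1,"translation":[0,0,4.3],"roll":0}

```text
clock: 9.5
eef_pos: [0.6202, 0.2117, 0.0778]
tool_rot: [0.707, 0.707, 0.001, 0.0]
ft_force: [2.2, 1.2, 1.3]
grip_width: 0.0179
```

Emit:
play_rows:
  motion:
    - {"fingers":1,"translation":[0,0,0.1],"roll":0}
    - {"fingers":1,"translation":[0,0,0.2],"roll":0}
    - {"fingers":1,"translation":[0,0,0.2],"roll":0}

```text
clock: 9.75
eef_pos: [0.6202, 0.2118, 0.0773]
tool_rot: [0.707, 0.707, 0.001, 0.001]
ft_force: [1.0, 1.4, 8.1]
grip_width: 0.0183
```

Emit:
play_rows:
  motion:
    - {"fingers":1,"translation":[0,0,-0.2],"roll":0}
    - {"fingers":-0.2,"translation":[0,0,-0.2],"roll":0}
    - {"fingers":-0.2,"translation":[0,0,-0.2],"roll":0}
    - {"fingers":-0.2,"translation":[0,0,-0.2],"roll":0}
    - {"fingers":-0.2,"translation":[0,0,-0.2],"roll":0}
    - {"fingers":-0.2,"translation":[0,0,-0.2],"roll":0}
    - {"fingers":-0.2,"translation":[0,0,-1.5],"roll":0}
    - {"fingers":-0.2,"translation":[0,0,-4],"roll":0}
    - {"fingers":-0.2,"translation":[0,0,-7],"roll":0}
    - {"fingers":-0.2,"translation":[0,0,-9],"roll":0}
    - {"fingers":-0.2,"translation":[0,0,-9],"roll":0}

```text
clock: 10.67
eef_pos: [0.6221, 0.2124, 0.1711]
tool_rot: [0.707, 0.707, 0.004, 0.002]
ft_force: [-0.1, 0.2, 0.6]
grip_width: 0.0515
```

```bash
python3 - <<'E'
from h import *
from scipy.optimize import minimize_scalar
t,s=cam("top"),cam("side")
T=lambda x,y,z: ray(t,(x+.5)/4-.5+185,(y+.5)/4-.5+125,z)[:2]
S=lambda x,y,z: ray(s,(x+.5)/2.75-.5+155,(y+.5)/2.75-.5+140,z)[:2]
for n,a,b in[("v",(721,157),(541,346)),("b1",(636,138),(498,272)),("b2",(684,50),(592,268))]:
    r=minimize_scalar(lambda z:np.linalg.norm(T(*a,z)-S(*b,z)),bounds=(0,.15),method="bounded")
    print(n,r.x,r.fun,T(*a,r.x),S(*b,r.x))
print(bot.get_obs()["eef_pos"])
E
```

```text
v 0.05525918498168097 0.003235912490608924 [ 0.60881576 -0.20366585] [ 0.61177586 -0.20497309]
b1 0.07210780228123012 0.002716064448799756 [ 0.61749211 -0.14190702] [ 0.61998114 -0.1429941 ]
b2 0.07134263900795276 0.0037176248547091126 [ 0.67965699 -0.17703187] [ 0.68302614 -0.17860337]
[0.62214031 0.21241869 0.17111389]
```

Emit:
play_rows:
  motion:
    - {"fingers":0.1,"translation":[-41.6,-1.0,1.5],"roll":0}
    - {"fingers":0.1,"translation":[-41.6,-1.0,1.5],"roll":0}
    - {"fingers":0.1,"translation":[-41.6,-1.0,1.5],"roll":0}
    - {"fingers":0.1,"translation":[-41.6,-1.0,1.5],"roll":0}
    - {"fingers":0.1,"translation":[-41.6,-1.0,1.5],"roll":0}
    - {"fingers":0.1,"translation":[-41.6,-1.0,1.5],"roll":0}
    - {"fingers":0.1,"translation":[-41.6,-1.0,1.5],"roll":0}
    - {"fingers":0.1,"translation":[-41.6,-1.0,1.5],"roll":0}
    - {"fingers":0.1,"translation":[-41.6,-1.0,1.5],"roll":0}
    - {"fingers":0.1,"translation":[-41.6,-1.0,1.5],"roll":0}
    - {"fingers":0.1,"translation":[-41.6,-1.0,1.5],"roll":0}
    - {"fingers":0.1,"translation":[-41.6,-1.0,1.5],"roll":0}
    - {"fingers":0.1,"translation":[-41.6,-1.0,1.5],"roll":0}
    - {"fingers":0.1,"translation":[-41.6,-1.0,1.5],"roll":0}
    - {"fingers":0.1,"translation":[-41.6,-1.0,1.5],"roll":0}
    - {"fingers":0.1,"translation":[-41.6,-1.0,1.5],"roll":0}

```text
clock: 12.0
eef_pos: [0.6099, -0.2027, 0.1504]
tool_rot: [0.706, 0.708, 0.0, -0.0]
ft_force: [-0.7, 0.1, 0.3]
grip_width: 0.0385
```

```bash
python3 - <<'E'
from h import *
snap("side");snap("top")
a=cam("side")["p"][140:300,240:400,::-1]; b=cam("top")["p"][130:290,170:330,::-1]
cv2.imwrite('pics/g5.png',cv2.convertScaleAbs(cv2.resize(np.hstack([a,b]),None,fx=2.5,fy=2.5,interpolation=2),alpha=1.5))
o=bot.get_obs();print(o["eef_pos"],o["ft_force"],o["grip_width"])
E
```

```text
[ 0.60989551 -0.20312166  0.1504861 ] [0.47053191 0.04987103 0.31262451] 0.03854141041178468
```

View pics/g5.png

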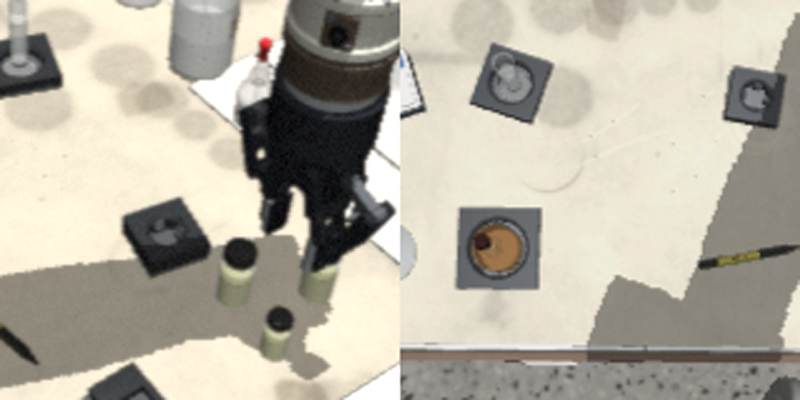

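Both placed pieces stand in their nests, and the fingers are above the small vial. Descending now.

Emit:
play_rows:
  motion:
    - {"fingers":0.1,"translation":[-0.1,0.1,3],"roll":0}
    - {"fingers":0.1,"translation":[-0.1,0.1,6],"roll":0}
    - {"fingers":0.1,"translation":[-0.1,0.1,8],"roll":0}
    - {"fingers":0.1,"translation":[-0.1,0.1,9.5],"roll":0}
    - {"fingers":0.1,"translation":[-0.1,0.1,10.5],"roll":0}
    - {"fingers":0.1,"translation":[-0.1,0.1,11],"roll":0}
    - {"fingers":0.1,"translation":[-0.1,0.1,11],"roll":0}
    - {"fingers":1,"translation":[-0.1,0.1,11],"roll":0}
    - {"fingers":1,"translation":[-0.1,0.1,11],"roll":0}
    - {"fingers":1,"translation":[-0.1,0.1,11],"roll":0}
    - {"fingers":1,"translation":[-0.1,0.1,11],"roll":0}
    - {"fingers":1,"translation":[-0.1,0.1,11],"roll":0}

```text
clock: 13.1
eef_pos: [0.6115, -0.2057, 0.0416]
tool_rot: [0.707, 0.707, 0.001, 0.001]
ft_force: [-1.0, -0.7, 3.2]
grip_width: 0.0213
```

Emit:
play_rows:
  motion:
    - {"fingers":1,"translation":[0,0,-1],"roll":0}
    - {"fingers":1,"translation":[0,0,-3],"roll":0}
    - {"fingers":1,"translation":[0,0,-6],"roll":0}
    - {"fingers":1,"translation":[0,0,-9],"roll":0}
    - {"fingers":1,"translation":[0,0,-10],"roll":0}
    - {"fingers":1,"translation":[1,0,-10],"roll":0}
    - {"fingers":1,"translation":[3,-0.2,-10],"roll":0}
    - {"fingers":1,"translation":[6,-0.4,-10],"roll":0}
    - {"fingers":1,"translation":[9,-0.6,-10],"roll":0}
    - {"fingers":1,"translation":[12,-0.6,-10],"roll":0}
    - {"fingers":1,"translation":[13.7,-0.6,-10],"roll":0}
    - {"fingers":1,"translation":[14,-0.6,-9],"roll":0}
    - {"fingers":1,"translation":[14,-0.6,-7],"roll":0}
    - {"fingers":1,"translation":[14,-0.6,-5],"roll":0}
    - {"fingers":1,"translation":[14,-0.6,-4],"roll":0}
    - {"fingers":1,"translation":[14,-0.6,-4],"roll":0}
    - {"fingers":1,"translation":[14,-0.6,-4],"roll":0}
    - {"fingers":1,"translation":[14,-0.6,-4],"roll":0}

```text
clock: 14.6
eef_pos: [0.605, -0.0658, 0.0807]
tool_rot: [0.707, 0.707, 0.0, 0.0]
ft_force: [0.5, 0.8, 0.6]
grip_width: 0.0212
```

```bash
python3 - <<'E'
from h import *
snap("side");snap("top")
a=cam("side")["p"][180:280,250:380,::-1]; b=cam("top")["p"][130:230,270:400,::-1]
cv2.imwrite('pics/g6.png',cv2.convertScaleAbs(cv2.resize(np.hstack([a,b]),None,fx=3,fy=3,interpolation=2),alpha=1.5))
o=bot.get_obs();print(o["eef_pos"],o["ft_force"],o["grip_width"])
s=cam("side"); e=o["eef_pos"]
print([(proj(s,[.6045,-.064,.024])-[250,180])*3,(proj(s,[e[0],e[1],e[2]-.0416])-[250,180])*3])
E
```

```text
[ 0.60551807 -0.06582718  0.08156503] [ 0.56520714  0.23806149 -0.59524079] 0.020871645710826253
[array([166.67089662, 156.65549291]), array([170.65254845, 143.88236488])]
```

View pics/g6.png

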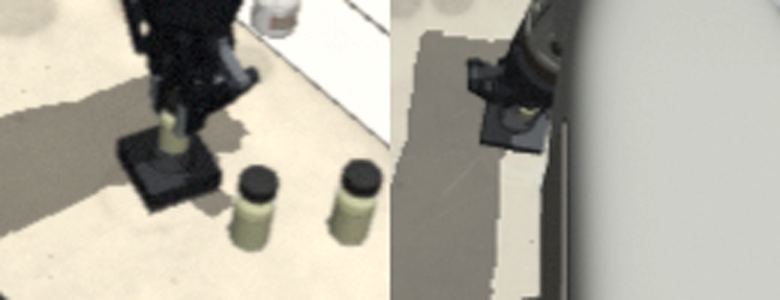

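Emit:
play_rows:
  motion:
    - {"fingers":1,"translation":[0.15,-0.1,0.5],"roll":0}
    - {"fingers":1,"translation":[0.15,-0.1,1.2],"roll":0}
    - {"fingers":1,"translation":[0.15,-0.1,1.6],"roll":0}
    - {"fingers":1,"translation":[0.15,-0.1,1.8],"roll":0}
    - {"fingers":1,"translation":[0.15,-0.1,2.0],"roll":0}
    - {"fingers":1,"translation":[0.15,-0.1,2.2],"roll":0}
    - {"fingers":1,"translation":[0.15,-0.1,2.4],"roll":0}
    - {"fingers":1,"translation":[0.15,-0.1,2.6],"roll":0}
    - {"fingers":1,"translation":[0.15,-0.1,2.6],"roll":0}

```text
clock: 15.45
eef_pos: [0.6041, -0.0638, 0.0544]
tool_rot: [0.707, 0.707, 0.001, 0.0]
ft_force: [0.8, 1.1, 0.3]
grip_width: 0.0212
```

Emit:
play_rows:
  motion:
    - {"fingers":1,"translation":[0,0,0.2],"roll":0}
    - {"fingers":1,"translation":[0,0,0.4],"roll":0}
    - {"fingers":1,"translation":[0,0,0.6],"roll":0}
    - {"fingers":1,"translation":[0,0,0.8],"roll":0}
    - {"fingers":1,"translation":[0,0,0.9],"roll":0}
    - {"fingers":1,"translation":[0,0,0.9],"roll":0}

```text
clock: 15.95
eef_pos: [0.6044, -0.0637, 0.0475]
tool_rot: [0.707, 0.707, 0.001, 0.001]
ft_force: [-2.5, 2.5, 12.8]
grip_width: 0.0209
```

Emit:
play_rows:
  motion:
    - {"fingers":1,"translation":[0,0,0.2],"roll":0}
    - {"fingers":1,"translation":[0,0,0.4],"roll":0}
    - {"fingers":1,"translation":[0,0,0.4],"roll":0}

```text
clock: 16.2
eef_pos: [0.6048, -0.0637, 0.0474]
tool_rot: [0.707, 0.707, 0.002, 0.002]
ft_force: [-9.8, 2.3, 31.6]
grip_width: 0.0211
```

Emit:
play_rows:
  motion:
    - {"fingers":1,"translation":[0,0,-0.4],"roll":0}
    - {"fingers":0,"translation":[0,0,-0.4],"roll":0}
    - {"fingers":0,"translation":[0,0,-0.4],"roll":0}
    - {"fingers":0,"translation":[0,0,-0.4],"roll":0}
    - {"fingers":0,"translation":[0,0,-0.4],"roll":0}
    - {"fingers":0,"translation":[0,0,-0.4],"roll":0}
    - {"fingers":0,"translation":[0,0,-1.5],"roll":0}
    - {"fingers":0,"translation":[0,0,-4],"roll":0}
    - {"fingers":0,"translation":[0,0,-8],"roll":0}
    - {"fingers":0,"translation":[0,0,-10],"roll":0}
    - {"fingers":0,"translation":[0,0,-10],"roll":0}

```text
clock: 17.12
eef_pos: [0.6074, -0.0644, 0.1482]
tool_rot: [0.707, 0.707, 0.004, 0.005]
ft_force: [0.1, 0.0, 0.6]
grip_width: 0.0429
```

Emit:
play_rows:
  motion:
    - {"fingers":0,"translation":[0.9,-17.8,4],"roll":79.4}
    - {"fingers":0,"translation":[0.9,-17.8,4],"roll":79.4}
    - {"fingers":0,"translation":[0.9,-17.8,4],"roll":79.4}
    - {"fingers":0,"translation":[0.9,-17.8,4],"roll":79.4}
    - {"fingers":0,"translation":[0.9,-17.8,4],"roll":79.4}
    - {"fingers":0,"translation":[0.9,-17.8,4],"roll":79.4}
    - {"fingers":0,"translation":[0.9,-17.8,4],"roll":79.4}
    - {"fingers":0,"translation":[0.9,-17.8,4],"roll":79.4}
    - {"fingers":0,"translation":[0.9,-17.8,4],"roll":79.4}
    - {"fingers":0,"translation":[0.9,-17.8,4],"roll":79.4}
    - {"fingers":0,"translation":[0.9,-17.8,4],"roll":79.4}
    - {"fingers":0,"translation":[0.9,-17.8,4],"roll":79.4}
    - {"fingers":0,"translation":[0.9,-17.8,4],"roll":79.4}
    - {"fingers":0,"translation":[0.9,-17.8,4],"roll":79.4}
    - {"fingers":0,"translation":[0.9,-17.8,4],"roll":79.4}
    - {"fingers":0,"translation":[0.9,-17.8,4],"roll":79.4}

```text
clock: 18.45
eef_pos: [0.4255, -0.055, 0.1013]
tool_rot: [0.996, 0.093, -0.0, 0.0]
ft_force: [-0.0, 0.6, -0.1]
grip_width: 0.0424
```

```bash
python3 - <<'E'
from h import *
snap("side");snap("top")
a=cam("side")["p"][180:330,200:360,::-1]; b=cam("top")["p"][130:280,230:390,::-1]
cv2.imwrite('pics/g7.png',cv2.convertScaleAbs(cv2.resize(np.hstack([a,b]),None,fx=2.5,fy=2.5,interpolation=2),alpha=1.5))
o=bot.get_obs();print(o["eef_pos"],o["tool_rot"],o["grip_width"])
E
```

```text
[ 0.42554792 -0.054965    0.1013077 ] [ 9.95679683e-01  9.28545545e-02 -1.00958408e-05  6.49657871e-06] 0.042733413809830936
```

View pics/g7.png

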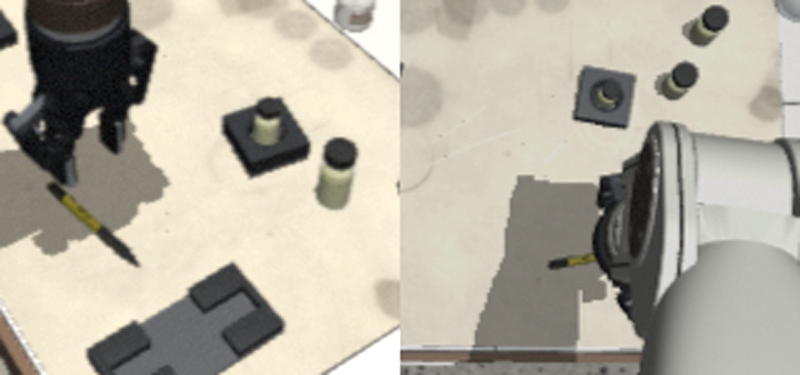

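The vial stands home in its hole. Now the pen.

Emit:
play_rows:
  motion:
    - {"fingers":0,"translation":[0,0,3],"roll":0}
    - {"fingers":0,"translation":[0,0,5.5],"roll":0}
    - {"fingers":0,"translation":[0,0,7.3],"roll":0}
    - {"fingers":0,"translation":[0,0,8.1],"roll":0}
    - {"fingers":0,"translation":[0,0,8.3],"roll":0}
    - {"fingers":0,"translation":[0,0,8.3],"roll":0}
    - {"fingers":1,"translation":[0,0,8.3],"roll":0}
    - {"fingers":1,"translation":[0,0,8.3],"roll":0}
    - {"fingers":1,"translation":[0,0,8.3],"roll":0}
    - {"fingers":1,"translation":[0,0,8.3],"roll":0}
    - {"fingers":1,"translation":[0,0,8.3],"roll":0}
    - {"fingers":1,"translation":[0,0,8.3],"roll":0}

```text
clock: 19.55
eef_pos: [0.4267, -0.0551, 0.0196]
tool_rot: [0.996, 0.093, 0.001, 0.0]
ft_force: [-1.8, 0.4, 6.3]
grip_width: 0.0073
```

Emit:
play_rows:
  motion:
    - {"fingers":1,"translation":[0,0,-1],"roll":0}
    - {"fingers":1,"translation":[0,0,-3],"roll":0}
    - {"fingers":1,"translation":[0,0,-5],"roll":-4}
    - {"fingers":1,"translation":[0,0,-6],"roll":-10}
    - {"fingers":1,"translation":[0,0,-6],"roll":-17}
    - {"fingers":1,"translation":[0,0,-6],"roll":-24}
    - {"fingers":1,"translation":[0,0,-6],"roll":-31}
    - {"fingers":1,"translation":[0,0,-6],"roll":-38}
    - {"fingers":1,"translation":[0,0,-6],"roll":-45}
    - {"fingers":1,"translation":[0,0,-6],"roll":-52}
    - {"fingers":1,"translation":[0,0,-6],"roll":-59}
    - {"fingers":1,"translation":[0,0,-6],"roll":-66}
    - {"fingers":1,"translation":[0,0,-6],"roll":-72}
    - {"fingers":1,"translation":[0,0,-6],"roll":-77}
    - {"fingers":1,"translation":[0,0,-6],"roll":-80}
    - {"fingers":1,"translation":[0,0,-6],"roll":-80}
    - {"fingers":1,"translation":[0,0,-6],"roll":-80}

```text
clock: 20.97
eef_pos: [0.4257, -0.055, 0.0786]
tool_rot: [0.704, 0.71, 0.0, 0.0]
ft_force: [-0.2, -0.1, 0.0]
grip_width: 0.0074
```

Emit:
play_rows:
  motion:
    - {"fingers":1,"translation":[-2,0.1,0],"roll":0}
    - {"fingers":1,"translation":[-5,0.2,0],"roll":0}
    - {"fingers":1,"translation":[-8,0.3,0],"roll":0}
    - {"fingers":1,"translation":[-11,0.4,0],"roll":0}
    - {"fingers":1,"translation":[-13,0.4,0],"roll":0}
    - {"fingers":1,"translation":[-13.7,0.4,1],"roll":0}
    - {"fingers":1,"translation":[-13.7,0.4,2],"roll":0}
    - {"fingers":1,"translation":[-13.7,0.4,2.5],"roll":0}
    - {"fingers":1,"translation":[-13.7,0.4,2.5],"roll":0}
    - {"fingers":1,"translation":[-13.7,0.4,2.5],"roll":0}

```text
clock: 21.8
eef_pos: [0.4305, -0.191, 0.0528]
tool_rot: [0.703, 0.711, -0.0, -0.001]
ft_force: [-0.2, -0.3, 0.9]
grip_width: 0.0078
```

```bash
python3 - <<'E'
from h import *
snap("side");snap("top")
a=cam("side")["p"][230:360,215:345,::-1]; b=cam("top")["p"][180:310,290:420,::-1]
cv2.imwrite('pics/g8.png',cv2.convertScaleAbs(cv2.resize(np.hstack([a,b]),None,fx=3,fy=3,interpolation=2),alpha=1.5))
o=bot.get_obs();print(o["eef_pos"],o["tool_rot"],o["grip_width"])
s=cam("side");e=o["eef_pos"]
for d in(-.058,.058):print((proj(s,e+[d,0,-.014])-[215,230])*3,(proj(s,[.431+d/58*64,-.1915,.016])-[215,230])*3)
E
```

```text
[ 0.43125317 -0.19134736  0.05352954] [7.02985815e-01 7.11203863e-01 6.73459242e-05 6.97528918e-05] 0.007729587893593798
[ 99.82881408 277.35838947] [ 92.551978   300.94041205]
[249.83989364 189.82648109] [254.98086266 205.12385525]
```

View pics/g8.png

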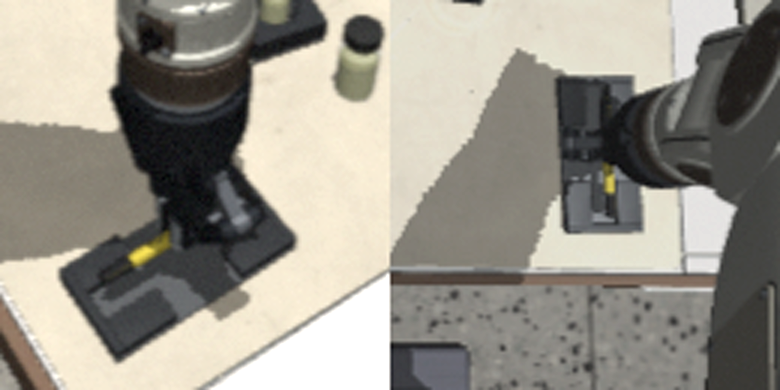

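```bash
python3 - <<'E'
from h import *
t,s=cam("top"),cam("side"); z=.0385
print("top near",ray(t,362.7,250.7,z),"far",ray(t,290+219/3,180+83/3,z),"side near",ray(s,215+93/3,230+286/3,z))
print("groove near end top",ray(t,290+(604-390)/3,180+222/3,.016))
# yellow band, both views
for n,c in(("top",t),("side",s)):
    h=cv2.cvtColor(c["p"],cv2.COLOR_RGB2HSV); m=cv2.inRange(h,(20,140,60),(35,255,255))
    m[:200]=0; ys,xs=np.nonzero(m); print(n,len(xs),[ray(c,*p,z)[:2].round(4) for p in zip(xs[[ys.argmin(),ys.argmax()]],ys[[ys.argmin(),ys.argmax()]])], [ray(c,xs.min(),ys[xs.argmin()],z)[:2].round(4)])
E
```

```text
top near [ 0.37464594 -0.1918778   0.0385    ] far [ 0.49024929 -0.19798019  0.0385    ] side near [ 0.36686081 -0.19354882  0.0385    ]
groove near end top [ 0.3657597  -0.19427608  0.016     ]
top 17 [array([ 0.4136, -0.1918]), array([ 0.395 , -0.1909])] [array([ 0.4136, -0.1918])]
side 65 [array([ 0.4247, -0.1877]), array([ 0.3954, -0.194 ])] [array([ 0.3972, -0.1877])]
```

Emit:
play_rows:
  motion:
    - {"fingers":1,"translation":[0,0,1],"roll":0}
    - {"fingers":1,"translation":[0,0,1.8],"roll":0}
    - {"fingers":1,"translation":[0,0,2.3],"roll":0}
    - {"fingers":1,"translation":[0,0,2.6],"roll":0}
    - {"fingers":1,"translation":[0,0,2.8],"roll":0}
    - {"fingers":1,"translation":[0,0,2.8],"roll":0}
    - {"fingers":1,"translation":[0,0,2.8],"roll":0}

```text
clock: 22.48
eef_pos: [0.4308, -0.1917, 0.0256]
tool_rot: [0.703, 0.711, -0.0, -0.0]
ft_force: [-1.8, 1.6, 3.5]
grip_width: 0.0076
```

Emit:
play_rows:
  motion:
    - {"fingers":0.4,"translation":[0,0,0],"roll":0}
    - {"fingers":0.4,"translation":[0,0,0],"roll":0}
    - {"fingers":0.4,"translation":[0,0,0],"roll":0}
    - {"fingers":0.4,"translation":[0,0,0],"roll":0}
    - {"fingers":0.4,"translation":[0,0,-1],"roll":0}
    - {"fingers":0.4,"translation":[0,0,-3],"roll":0}
    - {"fingers":0.4,"translation":[0,0,-6],"roll":0}
    - {"fingers":0.4,"translation":[0,0,-10],"roll":0}
    - {"fingers":0.4,"translation":[0,0,-14],"roll":0}
    - {"fingers":0.4,"translation":[0,-4,-17],"roll":0}
    - {"fingers":0.4,"translation":[3,-8,-17],"roll":0}
    - {"fingers":0.4,"translation":[6,-12,-17],"roll":0}
    - {"fingers":0.4,"translation":[10,-12,-17],"roll":0}
    - {"fingers":0.4,"translation":[14,-12,-17],"roll":0}
    - {"fingers":0.4,"translation":[14,-12,-17],"roll":0}
    - {"fingers":0.4,"translation":[14,-12,-17],"roll":0}

```text
clock: 23.82
eef_pos: [0.3087, -0.0511, 0.1955]
tool_rot: [0.702, 0.713, 0.0, 0.0]
ft_force: [0.7, 0.0, -0.1]
grip_width: 0.0256
```

```bash
python3 - <<'E'
from h import *
snap("side");snap("top")
a=cam("side")["p"][130:360,140:400,::-1]; b=cam("top")["p"][125:355,145:405,::-1]
cv2.imwrite('pics/g9.png',cv2.convertScaleAbs(cv2.resize(np.vstack([a,b]),None,fx=1.3,fy=1.3,interpolation=2),alpha=1.5))
cv2.imwrite('pics/g9.png',cv2.convertScaleAbs(cv2.resize(np.hstack([a,b]),None,fx=1.53,fy=1.53,interpolation=2),alpha=1.5))
print(bot.get_obs()["eef_pos"])
E
```

```text
[ 0.30988049 -0.05320446  0.19556524]
```

View pics/g9.png

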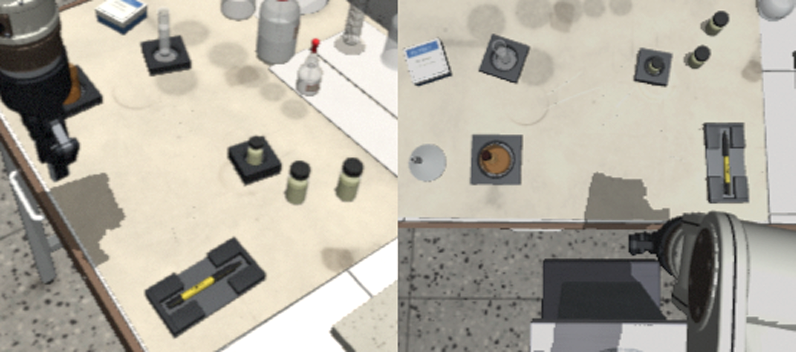

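All four look placed. One zoom on the pen and the vial before handing in.

```bash
python3 - <<'E'
from h import *
a=cam("side")["p"][280:350,230:320,::-1]; b=cam("top")["p"][200:270,330:390,::-1]; c=cam("side")["p"][210:280,285:345,::-1]
cv2.imwrite('pics/g10.png',cv2.convertScaleAbs(cv2.resize(np.hstack([a,b,c]),None,fx=3.8,fy=3.8,interpolation=2),alpha=1.7))
E
```

```text
(no output)
```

View pics/g10.png

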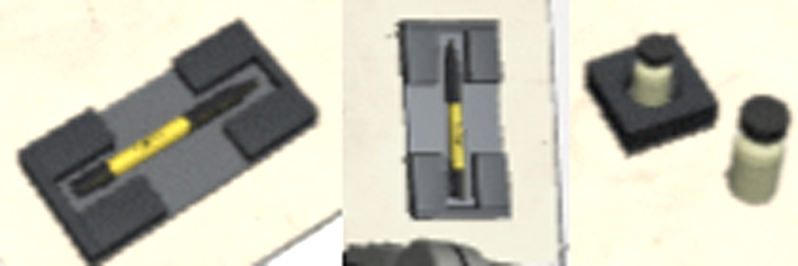

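The pen lies inside the groove with space at both ends, and the vial is upright in its hole. Handing in.

```bash
python3 -c "
from workcell import bot
print(bot.job_done())"
```

```text
the job is handed in; nothing more can be done
None
```

All four pieces are in their nests, placed in the order you listed: bottle, cylinder, vial, pen. I handed the job in at about 24 s, well under the 106 s limit.

- **Bottle and cylinder:** both stand upright and centred. The gripper height at contact matched the recess floor to within about 1 mm.
- **Vial:** I took the smallest of the three look-alikes and pressed it to about 32 N. It stopped within 0.1 mm of the floor height and stands upright.
- **Pen:** it lies flat in the groove, with space at both ends.
- **Bystanders:** the funnel, the card box and the other vials look untouched, and the arm was clear of everything at hand-in.

**Disagreements:**
- The finger opening read about 2 mm under the nominal widths, and about 3.5 mm under for the pen.
- The two cameras differed by up to 6 mm on the nest centres.
- While the pen was held over its nest, they differed by about 8 mm on where its near end was. The final pictures showed every piece seated.

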